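Pack the reagent bottles, then draw out and hold the dosing boom

TASK

First stand the two squat red-capped bottles (one round, one square) upright side by side on the floor of the small plywood box and let them go. Then squeeze the lock button into the side of the dosing boom's upright grip, draw the sprung boom out over the box until its pointer lines up with the rider set on the scale, and finish while still holding it there with the button squeezed in. Do not shift the rider, and leave the tall bottle, the beaker and the carton as they stand.

Things in the scene. Friction and masses are not known exactly. Their poses are not given: they have to be found in the camera images.
- round_bottle: loose round glass bottle, body 56 mm across, sloping shoulder from 58 mm up, red screw cap 38 mm across and 26 mm high (82 to 108 mm above the underside), 0.24 kg. Origin: centre of the underside; z up. Its start place may be swapped with the square bottle's.
- square_bottle: loose square glass bottle, body 54 x 54 mm (sides along its x and y) and 58 mm high, short neck, round red screw cap 38 mm across and 26 mm high (70 to 96 mm above the underside), 0.22 kg. Origin: centre of the underside; z up. Any yaw.
- carrier: fixed open plywood box, outside 72 (x) x 132 (y) x 45 mm high, walls and floor 5 mm, inside 62 x 122 mm, no dividers: the two bottles fill it in one row along its y, in either order, with some 12 mm to spare along y and 6 mm along x. Origin: centre of the underside.
- carrier_in (a point): centre of the carrier's inner floor (5 mm above the bench), axes as the carrier's.
- boom_stand: fixed stand of the dosing boom. A white housing, 70 (x) x 240 (y) x 30 mm, top at 165 mm above the bench, centred over the origin, on a column; the steel boom telescopes out of its -y end. Origin: on the bench under the housing's centre; x across the boom, the boom draws out along the stand's -y. A scale with ticks every 10 mm lies on the housing's top on the +x side.
- boom_grip (a point): grip point on the middle plane of the boom's upright grip, 40 mm above the housing's top (205 mm above the bench). The grip is a black block, 24 mm thick along the stand's x, 30 mm along y, 58 mm high above the housing's top; it moves with the boom. With the button it is 32 mm wide along x, 26 mm with the button in: take it from above, fingers closing along the stand's x.
- boom (a joint): how far the boom is drawn out, m: 0 stowed (start) to 0.14. Stowed, the button's pin locks it: it cannot be drawn out until the button is pressed at least 5 mm. Moves along the stand's -y; a spring pulls it back with 3 to 4.5 N, so it runs home when let go.
- lock_button (a joint): press of the lock button, m: 0 out to 0.006 fully in. A steel plate, 20 (y) x 30 mm high, 8 mm proud of the grip's +x side, its centre 37 mm above the housing's top; the block's -x side is plain. Sprung: 2.4 N starts it, 6 N holds it fully in; moves along the stand's -x and springs out when let go.
- pointer (a point): tip of the small steel pointer at the foot of the grip's +x side, 22 mm from the grip's middle plane, in line (along y) with the grip's middle; moves with the boom. Axes as the stand's.
- rider (a joint): where the brass rider is set on the scale, m, in the same measure as the boom: the pointer lines up with the rider when the joint boom equals this value. 0.05 to 0.125; held by friction (6 N).
- rider_mark (a point): tip of the brass rider's point (rider 10 x 10 x 8 mm, on the +x edge of the housing's top, top 174 mm above the bench). Axes as the stand's: the pointer is on the mark when both have the same y in the stand's frame.
- tall_bottle: bystander: tall amber bottle, 48 mm across, 150 mm high. Origin: centre of the underside.
- beaker: bystander: glass beaker, 66 mm across, 75 mm high. Origin: centre of the underside.
- carton: bystander: flat cardboard carton, 60 x 100 x 35 mm. Origin: centre of the underside.

How it is judged (in metres and radians):
On the way, in this order (a step that is already met when the one before it is completed fails the run):
1. both squat bottles stand in the box, let go (x of round_bottle in the frame of carrier_in between -0.01 and 0.01 m and y of round_bottle in the frame of carrier_in between -0.04 and 0.04 m and z of each of round_bottle, square_bottle in the frame of carrier_in below 0.005 m and angle between each of round_bottle, square_bottle's own z axis and vertical below 0.07 rad and contact force between the fingers and round_bottle below 0.2 N and x of square_bottle in the frame of carrier_in between -0.01 and 0.01 m and y of square_bottle in the frame of carrier_in between -0.04 and 0.04 m and contact force between the fingers and square_bottle below 0.2 N), for 0.2 s.
2. the lock button is squeezed in while the boom is still stowed (value of joint lock_button above 0.0045 m and value of joint boom below 0.01 m), for 0.05 s.
3. the pointer is at the rider, held (y of pointer in the frame of rider_mark between -0.005 and 0.005 m and value of joint lock_button above 0.0045 m and velocity of joint boom between -0.01 and 0.01 m/s and contact force between the fingers and boom_stand above 2 N), for 0.2 s.
At the end, for the whole second after the job is handed in: Both squat bottles upright (0.07 rad) on the box floor, within 10 mm of its long middle line, let go; pointer within 5 mm of the rider and at rest (10 mm/s); fingers press the boom's grip with over 2 N, button at least 4.5 mm in (all of step 1 and all of step 3); the arm keeps its last pose, push and grip.
It fails at once if the rider was shifted by more than 4 mm (distance of rider_mark from where it was at the start of the episode above 0.004 m).
It fails at once if a bystander was shifted by more than 20 mm or tipped (distance of any of tall_bottle, beaker, carton from where it was at the start of the episode above 0.02 m or angle between any of tall_bottle, beaker, carton's own z axis and vertical above 0.3 rad).
It also fails if it takes over 72 s, if anything falls off the work surface, if the arm or the gripper's body presses on something with over 40 N, if the wrist force passes 120 N, or if a joint passes its speed limit or range.

ROBOT

A 6-joint arm with a two-finger parallel gripper is mounted at the origin on the work surface. World frame = base frame: x ahead of the robot, y to its left, z up, the work surface at z = 0. Lengths are in m, angles in degrees, forces in N, time in s.
With the tool pointing down it reaches from about 0.4 to 0.825 m from the base axis. Payload 7 kg.
Tool frame: the origin (TCP) lies on the centre line of the jaws, within the pads' length; the fingertips stand 19 mm ahead of it and the grasp point (between the pads) is the TCP (r.tip_extent is the distance from the TCP to the fingertips, in m); z points along the fingers, y is the line along which they close (so a half turn about z gives the same grasp; the last joint's range is limited). The gripper opens to 88 mm and grips with 3 to 60 N. Pads are 19 mm wide; open, the fingers measure 130 mm over their backs; the gripper's body (78 mm by 193 mm) begins 47 mm behind the grasp point.
Start: joints at [82.397, 20.546, 0.682, 0, -70.136, -16.507], TCP at [0.276, 0.616, 0.246] pointing down, gripper open.
Joint ranges: [-176.03, 176.03], [-82.01, 121.73], [-58.28, 71.71], [-173.87, 95.51], [-174.79, -0.11], [-173.66, 173.66]. Speed limits (degrees/s): [136.94, 136.94, 172.46, 180, 180, 180].

INTERFACE

Orientations are given as [roll, pitch, yaw] about the fixed x, y, z axes, in that order (R = Rz(yaw) Ry(pitch) Rx(roll)).
In Python, from plant import r gives the robot as it stands. The module is installed in compiled form; this text tells all that it offers.
- The arm moves only by the tool jog_arm, never from a script. Its argument "deltas" is a list that holds one entry, the list of rows, each a list of 5 numbers: the opening, from -1 (shut) to 1 (fully open), then the shift along the world's x, y, z in cm, then the turn about the world's z in rad. In form: [[[claw, dx, dy, dz, turn], ...]]. A call has 1 to 8 rows; each row shifts and turns the commanded pose from where the row before left it; what a row does not reach is not made up. A row lasts 1/8 s, in which the tool goes at most 62.5 mm and 10.7 degrees, less where a joint would pass 70% of its speed; a pose out of reach is approached as far as the arm can. A call with a gripper value outside its range is refused whole. The fingers move at their own pace and stop on an object; "force" is the grip in N (left out, the last holds). Time passes only in rows, so rows that do not move let the fingers close. It gives the time, the measured TCP pose, the force, the opening and the grip force at its end, in the units of the state.
- r.get_state(): the state, without advancing time (a new reading comes with each control period).
- r.capture(name): name is "side" or "top"; returns the picture (400x640x3 uint8, blue, green, red); there is no depth.
- r.camera_info(name): a dict with "fx", "fy", "cx", "cy" (pixels), "view" (4x4, takes a point from world to camera coordinates). Camera axes: x right, y up, looking along -z (the intrinsics and any distortion apply to the point x, -y, -z); pixel columns grow to the right and rows downward; lengths in m; the calibration is good to about 2 mm. A picture is of the moment at which its call begins. camera_info takes no time and is no camera call.
- r.close_job(): hands the job in; it is judged then, once.
The state is a dict: "time_s": time; "joints": joint angles; "qd": joint speeds; "joint_torque": joint torques, N m; "tcp_pos": TCP position; "eef_rot": TCP orientation; "contact_force": force on the tool from outside, world axes, zero at the start; "moment": the same for the moment, N m; "gripper_width": finger opening in m; "gripper_force": force on a finger pad.
Only numpy, scipy, OpenCV 4.12 (cv2) and the standard library are available. Lean on these libraries where they do the work, as an engineer would, in place of code of your own. Each camera call takes 0.05 s, during which the arm holds its last target. There are 200 camera calls.

## Working session

There is one attempt and no reset: what is moved stays moved. The work goes in short steps, Python scripts to look and compute and a tool call to move; the robot and the scene stay as the last step left them, time stands still between calls to the robot, and variables do not carry over. Pictures are saved under pics/ and viewed, at most 10 in all, crops included, and the job is handed in when it is done.

Besides the shell and the picture viewer there is one more tool, called after "Request:" as name(argument=value, ...), one argument or row to a line, values as JSON. jog_arm: Moves the arm, as the interface text tells. Its arguments: {"type":"object","properties":{"deltas":{"type":"array"},"force":{"type":"number"}},"required":["deltas"]}

```bash
mkdir -p pics; python3 - <<'E'
from plant import r
import cv2
for n in("side","top"):
    cv2.imwrite(f"pics/{n}0.png",r.capture(n)); i=r.camera_info(n); print(n,{k:(v if k!='view' else v) for k,v in i.items()})
s=r.get_state(); print(s["tcp_pos"],s["eef_rot"],s["time_s"],s["gripper_width"],r.tip_extent)
E
```

```text
side {'fx': 407.54871875342826, 'fy': 407.54871875342826, 'cx': 321.6411996853715, 'cy': 199.629446498505, 'view': array([[ 0.75131937, -0.65981701, -0.0126774 , -0.3866068 ],
       [ 0.3448361 ,  0.37613367,  0.8600067 , -0.3309459 ],
       [-0.56267865, -0.65051131,  0.51012524, -0.83390124],
       [ 0.        ,  0.        ,  0.        ,  1.        ]])}
top {'fx': 423.51547487014653, 'fy': 423.51547487014653, 'cx': 323.17595471252207, 'cy': 195.0313900157866, 'view': array([[ 6.71168421e-03, -9.99977344e-01, -5.14220599e-04,
         4.49955550e-03],
       [ 9.97920882e-01,  6.66491655e-03,  6.41053244e-02,
        -5.53826173e-01],
       [-6.41004448e-02, -9.43406167e-04,  9.97943006e-01,
        -1.40248275e+00],
       [ 0.00000000e+00,  0.00000000e+00,  0.00000000e+00,
         1.00000000e+00]])}
[0.27558839 0.61573871 0.24471095] [ 1.79914925e+02 -7.76209541e-03 -2.41179626e+01] 0.1 0.08755207202596371 0.019
```

View pics/side0.png

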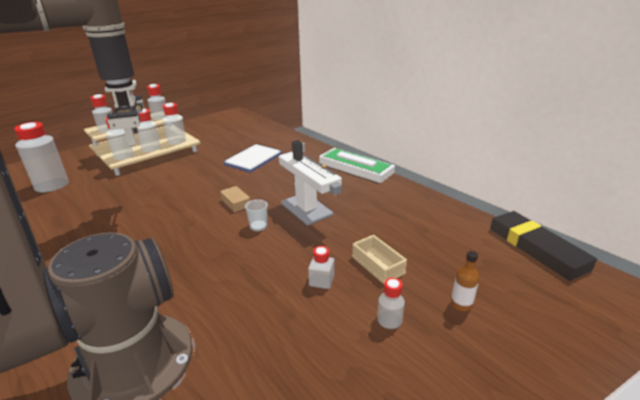

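View pics/top0.png

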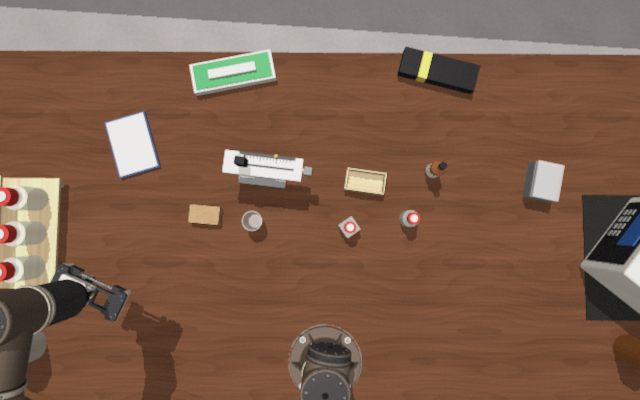

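The side view shows the square bottle at about (320,268), the round one at (391,303), the box at (379,258), the boom grip at (298,151), the beaker at (257,215) and the amber bottle at (465,285). In the top view the square cap is at (350,227), the round cap at (413,218), the box at (366,181), the grip at (240,161) and the rider at about (277,156). I'll enlarge both next.

```bash
cat > h.py <<'E'
import numpy as np,cv2
from plant import r
def ray(n,u,v):
    i=r.camera_info(n);V=np.array(i["view"]);R=V[:3,:3]
    d=R.T@np.array([(u-i["cx"])/i["fx"],-(v-i["cy"])/i["fy"],-1]);return -R.T@V[:3,3],d
def plane(n,u,v,z):
    o,d=ray(n,u,v);return o+d*(z-o[2])/d[2]
def proj(n,p):
    i=r.camera_info(n);c=(np.array(i["view"])@np.r_[p,1])[:3]
    return np.array([i["cx"]+i["fx"]*c[0]/-c[2],i["cy"]+i["fy"]*c[1]/c[2]])
def tri(a,b):
    (o,d),(p,e)=ray("side",*a),ray("top",*b)
    t=np.linalg.lstsq(np.c_[d,-e],p-o,rcond=None)[0];x,y=o+d*t[0],p+e*t[1];return (x+y)/2,np.linalg.norm(x-y)
def blobs(img,lo,hi,box,amin=5):
    x0,y0,x1,y1=box;m=cv2.inRange(cv2.cvtColor(img[y0:y1,x0:x1],cv2.COLOR_BGR2HSV),lo,hi)
    k,l,s,c=cv2.connectedComponentsWithStats(m)
    return [(c[j]+[x0,y0],s[j]) for j in range(1,k) if s[j][4]>=amin]
E
python3 - <<'E'
from h import *
t=cv2.imread("pics/top0.png");s=cv2.imread("pics/side0.png")
cv2.imwrite("pics/tc.png",np.vstack([cv2.resize(t[145:193,215:315],None,fx=6,fy=6,interpolation=cv2.INTER_CUBIC),cv2.resize(t[160:210,335:435],None,fx=6,fy=6,interpolation=cv2.INTER_CUBIC)]))
cv2.imwrite("pics/sc.png",np.hstack([cv2.resize(s[135:225,275:345],None,fx=6,fy=6,interpolation=cv2.INTER_CUBIC),cv2.resize(s[233:323,350:410],None,fx=6,fy=6,interpolation=cv2.INTER_CUBIC)]))
for n,im,box in(("top",t,(330,200,435,240)),("side",s,(300,235,410,300))):
    for lo,hi in(((0,150,90),(6,255,255)),((174,150,90),(180,255,255))):
        for c,st in blobs(im,lo,hi,box): print(n,c,st)
E
```

```text
top [413.29090909 217.89090909] [77 13 14 11 55]
top [346.71428571 225.35714286] [15 22  7 10 14]
side [320.81578947 254.55263158] [ 13  10  17  18 152]
side [392.87817259 289.08629442] [ 84  43  19  19 197]
```

View pics/tc.png

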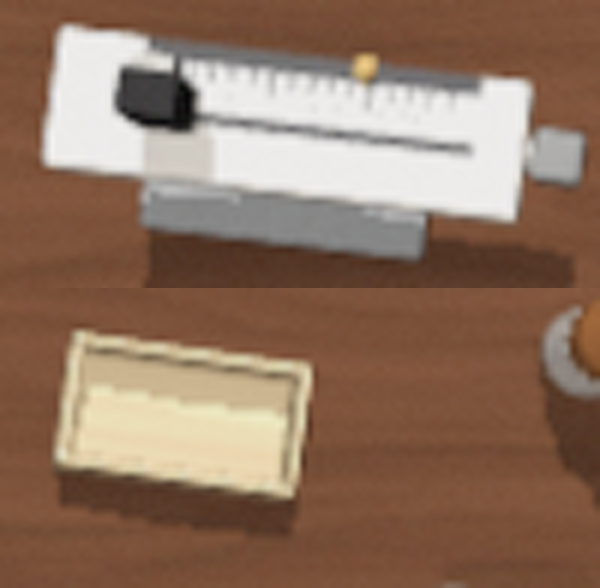

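View pics/sc.png

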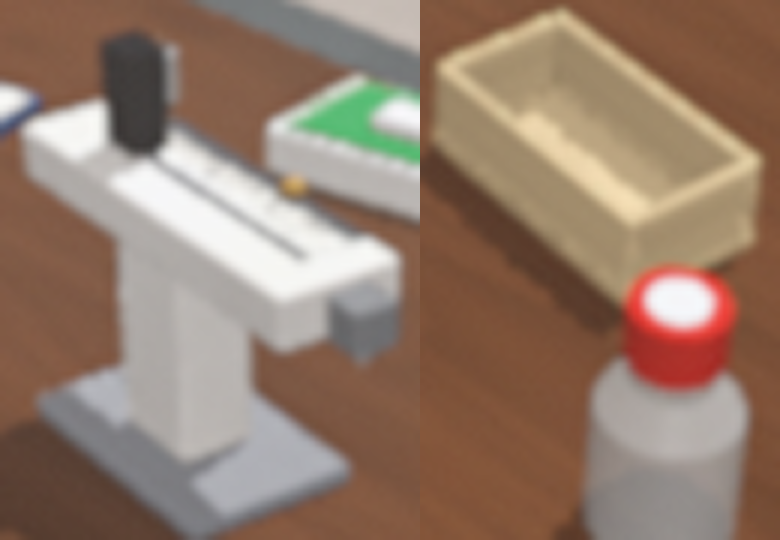

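The top crop puts the housing corners at about (225,149), (303,158), (301,181) and (223,172). In that crop the grip top is at (240,160) and the rider at (276,156). The box is at roughly 345–387 × 165–193. The side crop shows the button on the far (+x) side of the grip and white labels on both caps.

```bash
python3 - <<'E'
from h import *
t=cv2.imread("pics/top0.png");s=cv2.imread("pics/side0.png")
def big(img,lo,hi,box,u8=6):
    x0,y0,x1,y1=box;c=cv2.resize(img[y0:y1,x0:x1],None,fx=u8,fy=u8,interpolation=cv2.INTER_CUBIC)
    m=cv2.inRange(cv2.cvtColor(c,cv2.COLOR_BGR2HSV),lo,hi)
    m=cv2.morphologyEx(m,cv2.MORPH_OPEN,np.ones((5,5)))
    k=max(cv2.findContours(m,cv2.RETR_EXTERNAL,cv2.CHAIN_APPROX_NONE)[0],key=cv2.contourArea)
    return (k[:,0]+.5)/u8-.5+[x0,y0]
def rect(k,z):
    P=np.array([plane("top",u,v,z)[:2] for u,v in k],np.float32);return cv2.minAreaRect(P*1000),P
print("cam",ray("top",0,0)[0],ray("side",0,0)[0])
for nm,lo,hi,box,z in(("housing",(0,0,150),(180,50,255),(215,140,306,186),.165),("carrier",(12,30,120),(35,160,255),(335,160,400,205),.045)):
    (c,sz,a),P=rect(big(t,lo,hi,box),z);print(nm,np.round(c,1),np.round(sz,1),a)
# cap labels, white
for nm,ts,ss,z in(("sq",(342,219,358,235),(308,243,334,258),.096),("rd",(403,210,422,226),(382,276,403,294),.108)):
    out=[]
    for n,im,b in(("top",t,ts),("side",s,ss)):
        k=big(im,(0,0,150),(180,110,255),b,8);(c,sz,a)=cv2.fitEllipse(k.astype(np.float32));out.append(c);print(nm,n,np.round(c,2),np.round(sz,1),plane(n,*c,z).round(4))
    print(tri(out[1],out[0]))
k=big(t,(12,90,120),(30,255,255),(270,148,283,164),8);c=k.mean(0);print("rider",c,plane("top",*c,.174))
k2=big(s,(12,90,100),(30,255,255),(318,158,332,172),8);c2=k2.mean(0);print("rider s",c2,tri(c2,c))
k=big(t,(0,0,0),(180,255,60),(230,150,252,170),8);(c,sz,a),P=rect(k,.223);print("grip top",c,sz,a)
k=big(s,(0,0,0),(180,255,75),(288,138,304,150),8);c=k.mean(0);print("grip side",c,plane("side",*c,.21))
# square bottle body
k=big(t,(0,0,90),(180,90,255),(335,213,364,243),8);(c,sz,a),P=rect(k,.05);print("sqbody",c,sz,a)
E
```

```text
cam [0.46274474 0.00686755 1.43510337] [-0.06463115 -0.67307204  0.7051086 ]
housing [627.2 187.5] [253.5  84.6] 83.52342224121094
carrier [ 601.6 -129.2] [140.2  79.5] 82.1768569946289
sq top [349.3  226.52] [16.8 16.9] [ 0.4498 -0.0749  0.096 ]
sq side [320.7  250.16] [ 7.8 11.1] [ 0.4472 -0.0751  0.096 ]
(array([ 0.44906382, -0.07437353,  0.09464358]), np.float64(0.0019012799213804468))
rd top [410.42 217.59] [15.4 15.9] [ 0.4791 -0.2653  0.108 ]
rd side [392.84 282.83] [ 9.2 12.4] [ 0.4766 -0.2751  0.108 ]
(array([ 0.48098359, -0.2687398 ,  0.10079205]), np.float64(0.005222630007009987))
rider [275.49788136 155.21610169] [0.66256763 0.15199697 0.174     ]
rider s [323.59375    165.86505682] (array([0.66203024, 0.15345519, 0.16985281]), np.float64(0.0030877476871190796))
grip top (630.8291625976562, 243.30401611328125) (24.878774642944336, 33.68455505371094) 29.64130401611328
grip side [296.67110656 145.86321721] [0.6383895  0.25308439 0.21      ]Traceback (most recent call last):
  File "<stdin>", line 25, in <module>
  File "<stdin>", line 10, in rect
  File "h.py", line 7, in plane
    o,d=ray(n,u,v);return o+d*(z-o[2])/d[2]
        ~~~^^^^^^^
  File "h.py", line 4, in ray
    i=r.camera_info(n);V=np.array(i["view"]);R=V[:3,:3]
ValueError: time passes only in moves, steps and waits
```

```bash
sed -i 's/^def ray/import functools\nC={"side":0,"top":0}\ndef cam(n):\n    if not C[n]: C[n]=r.camera_info(n)\n    return C[n]\ndef ray/; s/i=r.camera_info(n)/i=cam(n)/' h.py
python3 - <<'E'
from h import *
t=cv2.imread("pics/top0.png");s=cv2.imread("pics/side0.png")
def big(img,lo,hi,box,u8=8):
    x0,y0,x1,y1=box;c=cv2.resize(img[y0:y1,x0:x1],None,fx=u8,fy=u8,interpolation=cv2.INTER_CUBIC)
    m=cv2.inRange(cv2.cvtColor(c,cv2.COLOR_BGR2HSV),lo,hi)
    m=cv2.morphologyEx(m,cv2.MORPH_OPEN,np.ones((5,5)))
    k=max(cv2.findContours(m,cv2.RETR_EXTERNAL,cv2.CHAIN_APPROX_NONE)[0],key=cv2.contourArea)
    return ((k[:,0]+.5)/u8-.5+[x0,y0]).astype(np.float32)
k=big(t,(0,0,150),(180,110,255),(409,214,418,223));c=cv2.fitEllipse(k);print("rd",c,plane("top",*c[0],.108),tri((392.84,282.83),c[0]))
# carrier via opposite true corners
b=cv2.boxPoints(cv2.minAreaRect(big(t,(12,30,120),(35,160,255),(335,160,400,205))));print(b)
TR=b[np.argmax(b[:,0]-b[:,1])];BL=b[np.argmin(b[:,0]-b[:,1])];print("carrier",(plane("top",*TR,.045)+plane("top",*BL,0))/2)
kk=big(s,(12,30,100),(35,170,255),(345,228,412,290));print(cv2.boundingRect(kk))
for e in(1,):
    for n,z in(("top",.045),):
        q=[plane(n,*p,z)[:2] for p in b];d=q[0]-q[1],q[1]-q[2];print([ (np.linalg.norm(x).round(4),np.degrees(np.arctan2(x[1],x[0])).round(1)) for x in d])
px=lambda x,y:((x+.5)/6-.5+215,(y+.5)/6-.5+145)
TL,TRh,BR,BLh=[px(*p) for p in((62,25),(530,82),(518,220),(45,165))]
A,B=plane("top",*TL,.165),plane("top",*TRh,.165);D=plane("top",*BR,.135);print("stand",A,B,np.linalg.norm(A-B),np.degrees(np.arctan2(*(A-B)[:2])),(A+D)/2)
for nm,p,z in(("grip+y top edge",(117,95),.223),("slot end",(470,150),.165),("tick0",(178,70),.165),("tick50",(272,82),.165),("tick100",(368,100),.165),("slot start",(200,118),.165)): print(nm,plane("top",*px(*p),z))
g=big(t,(0,0,0),(180,90,255),(336,214,363,242));print(cv2.minAreaRect(g))
cv2.imwrite("pics/sq.png",np.hstack([cv2.resize(t[208:248,330:370],None,fx=9,fy=9,interpolation=cv2.INTER_CUBIC),cv2.resize(s[240:290,300:345],None,fx=7.2,fy=7.2,interpolation=cv2.INTER_CUBIC)[:360]]))
E
```

```text
rd ((413.7333679199219, 217.84031677246094), (7.977765083312988, 8.597223281860352), 176.75885009765625) [ 0.47836955 -0.27569044  0.108     ] (array([ 0.47781532, -0.27522021,  0.10740615]), np.float64(0.0016172785257571266))
[[342.22537 189.20863]
 [345.64108 165.40562]
 [387.8054  171.4561 ]
 [384.38968 195.25911]]
carrier [ 0.60330842 -0.13049315  0.0225    ]
(350, 232, 59, 52)
[(np.float64(0.0797), np.float64(172.1)), (np.float64(0.1405), np.float64(82.2))]
stand [0.68270797 0.30640952 0.165     ] [0.65530036 0.07003945 0.165     ] 0.23795375988378303 6.6140312904362 [0.63553657 0.1917039  0.15      ]
grip+y top edge [0.6388956  0.26556463 0.223     ]
slot end [0.62064758 0.09987155 0.165     ]
tick0 [0.6602164  0.24746113 0.165     ]
tick50 [0.65443827 0.19999566 0.165     ]
tick100 [0.64562771 0.15151164 0.165     ]
slot start [0.63594321 0.23593444 0.165     ]
((348.8614196777344, 226.76321411132812), (18.084056854248047, 18.026897430419922), 55.7509651184082)
```

View pics/sq.png

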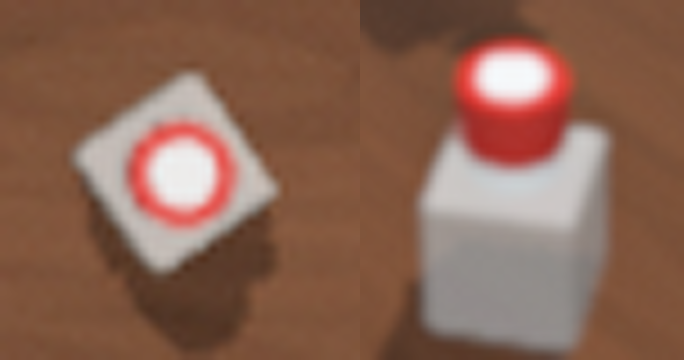

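The square bottle's sides lie at about 36° in world (crop corners (75,155), (192,70), (278,188), (160,272)). The cap centres and box centre agree with the given heights and sizes. Moving over the square bottle now.

Request:
jog_arm(
  deltas=[
    [[1, 3.2, -5.3, 0, -0.066], [1, 3.2, -5.3, 0, -0.066], [1, 3.2, -5.3, 0, -0.066], [1, 3.2, -5.3, 0, -0.066], [1, 3, -5.3, 0, -0.066], [1, 3, -5.3, 0, -0.066], [1, 0, -5.3, 0, -0.066], [1, 0, -5.3, 0, -0.066]],
  ],
  force=25,
)

```text
time_s: 1.1
tcp_pos: [0.4636, 0.1901, 0.2451]
eef_rot: [180.0, -0.0, -54.5]
contact_force: [0.9, 0.3, 0.5]
gripper_width: 0.0875
gripper_force: 0.0
```

Request:
jog_arm(
  deltas=[
    [[1, -0.4, -5.3, 0, 0], [1, -0.4, -5.3, 0, 0], [1, -0.4, -5.3, 0, 0], [1, -0.2, -5.3, 0, 0], [1, 0, -5.3, 0, 0], [1, 0, 0, -5, 0], [1, 0, 0, -5, 0], [1, 0, 0, 0, 0]],
  ],
)

```text
time_s: 2.1
tcp_pos: [0.447, -0.0737, 0.1428]
eef_rot: [179.6, 0.2, -54.4]
contact_force: [0.0, 0.4, 0.6]
gripper_width: 0.0876
gripper_force: 0.0
```

Request:
jog_arm(
  deltas=[
    [[1, 0.2, -0.1, -2.6, 0], [1, 0, 0, -2.6, 0], [1, 0, 0, 0, 0], [-1, 0, 0, 0, 0], [-1, 0, 0, 0, 0], [-1, 0, 0, 0, 0], [-1, 0, 0, 0, 0]],
  ],
)

```text
time_s: 2.98
tcp_pos: [0.4519, -0.0739, 0.094]
eef_rot: [-180.0, -0.0, -54.4]
contact_force: [-0.1, 0.6, 0.8]
gripper_width: 0.0533
gripper_force: 0.0
```

Request:
jog_arm(
  deltas=[
    [[-1, 0, 0, 0, 0], [-1, 0, 0, 0, 0], [-1, 0, 0, 0, 0], [-1, 0, 0, 0, 0]],
  ],
)

```text
time_s: 3.48
tcp_pos: [0.4515, -0.074, 0.0934]
eef_rot: [180.0, 0.0, -54.4]
contact_force: [-0.8, -0.7, -0.6]
gripper_width: 0.0382
gripper_force: 24.7
```

Request:
jog_arm(
  deltas=[
    [[-1, 0, 0, 4, 0], [-1, 0, 0, 4, 0], [-1, 3.1, -0.5, 0, -0.151], [-1, 3.1, -0.5, 0, -0.151], [-1, 3.1, -0.6, 0, -0.151], [-1, 3.1, -0.5, 0, -0.151], [-1, 3.2, -0.6, 0, -0.153], [-1, 0, 0, 0, 0]],
  ],
)

```text
time_s: 4.47
tcp_pos: [0.6094, -0.1011, 0.1722]
eef_rot: [180.0, -0.0, -97.8]
contact_force: [-0.6, 0.2, -2.5]
gripper_width: 0.0376
gripper_force: 24.7
```

```bash
python3 - <<'E'
from h import *
t=r.capture("top");s=r.capture("side")
st=r.get_state();print(st["tcp_pos"],st["eef_rot"],st["contact_force"])
cv2.imwrite("pics/p1.png",np.hstack([cv2.resize(t[150:210,330:400],None,fx=5,fy=5,interpolation=cv2.INTER_CUBIC),cv2.resize(s[205:285,335:415],None,fx=3.75*1,fy=3.75,interpolation=cv2.INTER_CUBIC)]))
E
```

```text
[ 0.60722387 -0.10084685  0.17246948] [ 1.79895270e+02 -7.56892632e-04 -9.76932015e+01] [-0.21816733  0.04767402 -3.4246702 ]
```

View pics/p1.png

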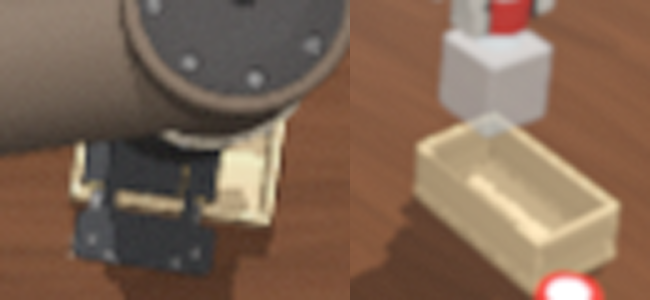

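The side view has the square bottle hanging over the far (+y) half of the box with its sides parallel to the walls, and the top view is mostly hidden by the arm. I'll lower it.

Request:
jog_arm(
  deltas=[
    [[-1, 0, 0, -2, 0], [-1, 0, 0, -2, 0], [-1, 0, 0, -1, 0], [-1, 0, 0, -1, 0], [-1, 0, 0, -0.7, 0], [-1, 0, 0, -0.4, 0], [-1, 0, 0, 0, 0]],
  ],
)

```text
time_s: 5.45
tcp_pos: [0.6077, -0.1009, 0.1025]
eef_rot: [180.0, -0.0, -97.7]
contact_force: [-0.7, -0.5, -2.6]
gripper_width: 0.0377
gripper_force: 24.7
```

Request:
jog_arm(
  deltas=[
    [[-1, 0, 0, -0.2, 0], [-1, 0, 0, -0.2, 0], [-1, 0, 0, 0, 0], [-1, 0, 0, 0, 0]],
  ],
)

```text
time_s: 5.95
tcp_pos: [0.6078, -0.1009, 0.0986]
eef_rot: [-180.0, 0.0, -97.7]
contact_force: [-0.2, 0.9, -2.4]
gripper_width: 0.0377
gripper_force: 24.7
```

Request:
jog_arm(
  deltas=[
    [[-1, 0, 0, -0.1, 0], [-1, 0, 0, 0, 0], [0.5, 0, 0, 0, 0], [0.5, 0, 0, 0, 0], [0.5, 0, 0, 0, 0], [0.5, 0, 0, 0, 0]],
  ],
)

```text
time_s: 6.7
tcp_pos: [0.6079, -0.1009, 0.0975]
eef_rot: [-180.0, -0.0, -97.7]
contact_force: [0.4, -1.1, -0.9]
gripper_width: 0.065
gripper_force: 0.0
```

Request:
jog_arm(
  deltas=[
    [[0.6, 0, 0, 4, 0], [0.8, 0, 0, 4, 0], [1, -3.2, -4.3, 0, 0], [1, -3.3, -4.4, 0, 0], [1, -3.2, -4.4, 0, 0], [1, -3.3, -4.4, 0, 0], [1, 0, 0, 0, 0], [1, 0, 0, 0, 0]],
  ],
)

```text
time_s: 7.7
tcp_pos: [0.4779, -0.2762, 0.1777]
eef_rot: [-180.0, -0.0, -97.8]
contact_force: [0.4, -0.2, -0.1]
gripper_width: 0.088
gripper_force: 0.0
```

```bash
python3 - <<'E'
from h import *
t=r.capture("top");s=r.capture("side")
st=r.get_state();print(st["tcp_pos"],st["eef_rot"],st["contact_force"])
cv2.imwrite("pics/p2.png",np.hstack([cv2.resize(t[160:205,335:395],None,fx=8,fy=8,interpolation=cv2.INTER_CUBIC),cv2.resize(s[225:285,345:415],None,fx=6,fy=6,interpolation=cv2.INTER_CUBIC)[:360]])[:,:800])
E
```

```text
[ 0.47839166 -0.27541095  0.17758904] [-1.79982959e+02 -2.39980996e-04 -9.76911613e+01] [-0.4677546   0.20725595  0.45977483]
```

View pics/p2.png

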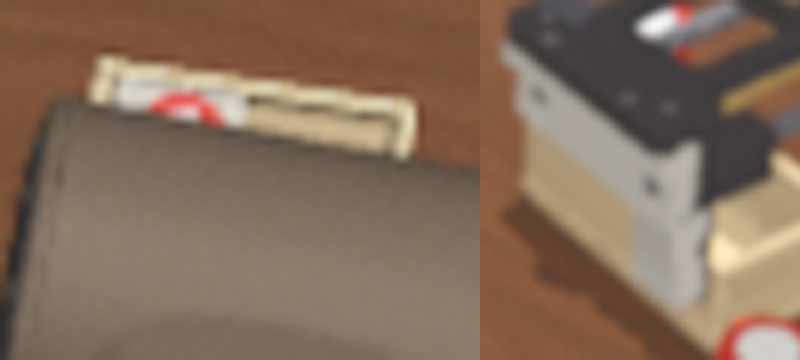

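The square bottle stands in the left (+y) end of the box, aligned, with its cap at about (185,110) in the crop. The arm hides the rest. Next I'll grasp the round cap.

Request:
jog_arm(
  deltas=[
    [[1, 0, 0, -3, 0], [1, 0, 0, -3, 0], [1, 0, 0, -1.3, 0], [-1, 0, 0, 0, 0], [-1, 0, 0, 0, 0], [-1, 0, 0, 0, 0], [-1, 0, 0, 0, 0], [-1, 0, 0, 0, 0]],
  ],
)

```text
time_s: 8.8
tcp_pos: [0.4778, -0.276, 0.105]
eef_rot: [-180.0, -0.0, -97.7]
contact_force: [0.4, 0.4, 0.4]
gripper_width: 0.0433
gripper_force: 0.0
```

Request:
jog_arm(
  deltas=[
    [[-1, 0, 0, 0, 0], [-1, 0, 0, 0, 0], [-1, 0, 0, 0, 0]],
  ],
)

```text
time_s: 9.18
tcp_pos: [0.4775, -0.276, 0.1047]
eef_rot: [180.0, -0.0, -97.7]
contact_force: [-2.1, 0.5, 3.1]
gripper_width: 0.0375
gripper_force: 25.0
```

Request:
jog_arm(
  deltas=[
    [[-1, 0, 0, 4, 0], [-1, 0, 0, 4, 0], [-1, 4, 3.8, 0, 0], [-1, 4.1, 3.8, 0, 0], [-1, 4.1, 3.9, 0, 0], [-1, 0, 0, 0, 0], [-1, 0, 0, 0, 0], [-1, 0, 0, 0, 0]],
  ],
)

```text
time_s: 10.18
tcp_pos: [0.5989, -0.1615, 0.1843]
eef_rot: [180.0, 0.0, -97.8]
contact_force: [-0.8, -1.3, -2.8]
gripper_width: 0.0374
gripper_force: 25.0
```

Request:
jog_arm(
  deltas=[
    [[-1, 0, 0, -2, 0], [-1, 0, 0, -2, 0], [-1, 0, 0, -1, 0], [-1, 0, 0, -1, 0], [-1, 0, 0, -0.7, 0], [-1, 0, 0, -0.4, 0], [-1, 0, 0, -0.2, 0], [-1, 0, 0, 0, 0]],
  ],
)

```text
time_s: 11.18
tcp_pos: [0.5969, -0.1648, 0.1239]
eef_rot: [-179.9, -0.3, -97.6]
contact_force: [-40.6, 4.4, 85.6]
gripper_width: 0.0443
gripper_force: 42.2
```

Request:
jog_arm(
  deltas=[
    [[-1, 0, 0, 2, 0], [-1, 0, 0, 1, 0], [-1, 0, 0, 0, 0], [-1, 0, 0, 0, 0]],
  ],
)

```text
time_s: 11.68
tcp_pos: [0.5991, -0.161, 0.1401]
eef_rot: [179.9, -0.0, -97.8]
contact_force: [-0.3, -0.4, -2.2]
gripper_width: 0.0374
gripper_force: 31.4
```

```bash
python3 - <<'E'
from h import *
s=r.capture("side")
st=r.get_state();print(st["tcp_pos"],st["eef_rot"],st["contact_force"],st["gripper_width"])
cv2.imwrite("pics/p3.png",cv2.resize(s[200:300,330:430],None,fx=6,fy=6,interpolation=cv2.INTER_CUBIC))
E
```

```text
[ 0.59908627 -0.16089903  0.13997022] [ 1.79857619e+02 -1.23039733e-02 -9.77473358e+01] [-0.17341324  0.6330693  -2.45918571] 0.03734208368558058
```

View pics/p3.png

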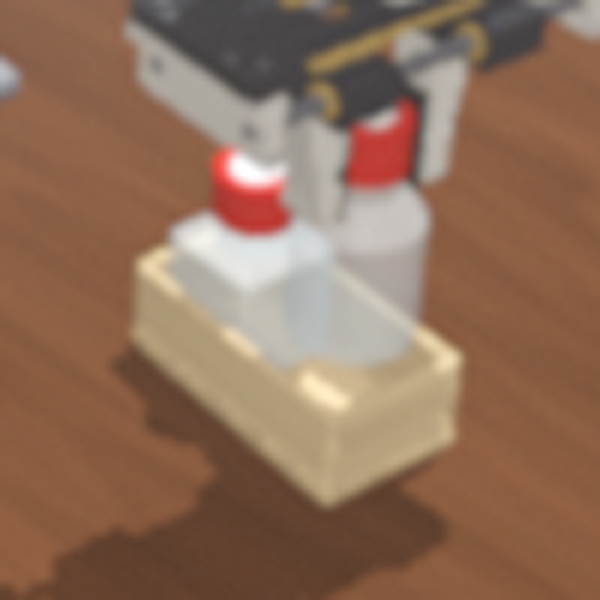

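The square bottle stands upright in the far end. The round bottle hangs upright in the grip over the near end, apparently slipped upward. I'll measure both against the box.

```bash
python3 - <<'E'
from h import *
px=lambda x,y:((x+.5)/6-.5+330,(y+.5)/6-.5+200)
c=np.array([.6033,-.1305]);a=np.radians(-7.8);R=np.array([[np.cos(a),-np.sin(a)],[np.sin(a),np.cos(a)]])
loc=lambda p:(R.T@(np.array(p)[:2]-c)*1000).round(1)
for nm,p,z in(("box +y-x rim",(137,262),.045),("box -x-y rim",(325,408),.045),("box +x-y rim",(462,352),.045),("box foot -x-y",(325,505),0),("sq L",(168,235),.063),("sq near",(250,287),.063),("sq R",(332,240),.063)):
    print(nm,loc(plane("side",*px(*p),z)))
inv=lambda q:((q-[330,200]+.5)*6-.5).round(0)
for z in(.029,.049,.05):
    for dy in(0,): print("round underside",z,inv(proj("side",[.599,-.161,z])))
d=np.array(cam("side")["view"])[0,:3]
for z in(.036,.045): print("edges",[inv(proj("side",np.array([.599,-.161,z+.03])+k*.028*d)) for k in(-1,1)])
for h in(.082,.108): print("cap",h,[inv(proj("side",[.599,-.161,b+h])) for b in(.036,.045,.055)])
E
```

```text
box +y-x rim [-39.7  66. ]
box -x-y rim [-36.4 -57.3]
box +x-y rim [ 35.4 -62.4]
box foot -x-y [-39.7 -65.6]
sq L [-31.4  55.2]
sq near [-25.6   5.5]
sq R [25.8 11.4]
round underside 0.029 [346. 372.]
round underside 0.049 [349. 336.]
round underside 0.05 [350. 334.]
edges [array([286., 304.]), array([418., 304.])]
edges [array([287., 287.]), array([420., 287.])]
cap 0.082 [array([361., 203.]), array([363., 185.]), array([364., 165.])]
cap 0.108 [array([366., 151.]), array([367., 132.]), array([369., 112.])]
```

The round bottle's cap axis sits about 15 crop px right of the tool axis, and it has slipped up about 16 mm in the grip after hitting the rim. I'll set it down in the open, look and regrasp.

Request:
jog_arm(
  deltas=[
    [[-1, 0, 0, 3, 0], [-1, 0, 0, 1, 0], [-1, -4, -3.9, 0, 0], [-1, -4, -3.9, 0, 0], [-1, -4, -3.7, 0, 0], [-1, 0, 0, -4, 0], [-1, 0, 0, -3, 0], [-1, 0, 0, -0.5, 0]],
  ],
)

```text
time_s: 12.72
tcp_pos: [0.4779, -0.2756, 0.104]
eef_rot: [179.7, 0.0, -97.8]
contact_force: [0.7, -0.7, -2.4]
gripper_width: 0.0376
gripper_force: 28.9
```

Request:
jog_arm(
  deltas=[
    [[-1, 0, 0, -0.5, 0], [-1, 0, 0, -0.3, 0], [-1, 0, 0, 0, 0]],
  ],
)

```text
time_s: 13.1
tcp_pos: [0.4802, -0.2759, 0.0991]
eef_rot: [-179.9, -0.0, -97.7]
contact_force: [-0.7, -0.5, -2.2]
gripper_width: 0.0377
gripper_force: 28.9
```

Request:
jog_arm(
  deltas=[
    [[-1, 0, 0, -0.3, 0], [-1, 0, 0, -0.3, 0], [-1, 0, 0, 0, 0]],
  ],
)

```text
time_s: 13.48
tcp_pos: [0.4795, -0.2759, 0.0923]
eef_rot: [180.0, 0.0, -97.7]
contact_force: [0.3, -0.1, -3.1]
gripper_width: 0.0372
gripper_force: 28.9
```

Request:
jog_arm(
  deltas=[
    [[-1, 0, 0, -0.2, 0], [-1, 0, 0, -0.2, 0], [-1, 0, 0, 0, 0]],
  ],
)

```text
time_s: 13.85
tcp_pos: [0.4796, -0.2759, 0.0883]
eef_rot: [180.0, 0.0, -97.7]
contact_force: [0.1, -1.1, -2.1]
gripper_width: 0.0378
gripper_force: 28.9
```

Request:
jog_arm(
  deltas=[
    [[-1, 0, 0, -0.2, 0], [-1, 0, 0, -0.2, 0], [-1, 0, 0, 0, 0]],
  ],
)

```text
time_s: 14.22
tcp_pos: [0.48, -0.2765, 0.0874]
eef_rot: [-179.9, -0.1, -97.7]
contact_force: [-8.0, 2.8, 23.2]
gripper_width: 0.0373
gripper_force: 29.9
```

Request:
jog_arm(
  deltas=[
    [[1, 0, 0, 0.1, 0], [1, 0, 0, 0, 0], [1, 0, 0, 0, 0], [1, 0, 0, 0, 0], [1, 0, 0, 4.5, 0], [1, 0, 0, 4.5, 0], [1, -1.5, -5, 0, 0], [1, -1.5, -5, 0, 0]],
  ],
)

```text
time_s: 15.22
tcp_pos: [0.4501, -0.3767, 0.1765]
eef_rot: [-179.9, -0.0, -97.6]
contact_force: [0.0, -0.4, -0.9]
gripper_width: 0.0874
gripper_force: 0.0
```

Request:
jog_arm(
  deltas=[
    [[1, -3, -5, 0, 0], [1, -3, -5, 0, 0], [1, -2, -3, 0, 0], [1, 0, 0, 0, 0]],
  ],
)

```text
time_s: 15.72
tcp_pos: [0.3679, -0.5077, 0.1748]
eef_rot: [179.9, 0.0, -97.9]
contact_force: [0.2, 0.0, -0.2]
gripper_width: 0.0876
gripper_force: 0.0
```

```bash
python3 - <<'E'
from h import *
t=r.capture("top");s=r.capture("side")
cv2.imwrite("pics/t2.png",t);cv2.imwrite("pics/s2.png",s)
f=dict(fx=8,fy=8,interpolation=cv2.INTER_CUBIC)
cv2.imwrite("pics/p4.png",np.vstack([cv2.resize(t[158:230,335:425],None,**f)[:300],np.zeros((4,720,3),np.uint8),np.hstack([cv2.resize(s[223:283,345:411],None,fx=4.8,fy=4.8,interpolation=cv2.INTER_CUBIC)[:288],cv2.resize(s[268:328,360:420],None,fx=4.8,fy=4.8,interpolation=cv2.INTER_CUBIC),np.zeros((288,720-316-288,3),np.uint8)])]))
E
```

```text
Traceback (most recent call last):
ValueError: all the input array dimensions except for the concatenation axis must match exactly, but along dimension 1, the array at index 0 has size 720 and the array at index 2 has size 721
```

```bash
python3 - <<'E'
from h import *
t=cv2.imread("pics/t2.png");s=cv2.imread("pics/s2.png")
f=lambda k:dict(fx=k,fy=k,interpolation=cv2.INTER_CUBIC)
A=cv2.resize(t[160:200,335:430],None,**f(8))[:,:760];B=cv2.resize(s[225:287,345:411],None,**f(4));D=cv2.resize(s[270:332,360:420],None,**f(4))
im=np.zeros((A.shape[0]+248,760,3),np.uint8);im[:A.shape[0]]=A;im[A.shape[0]:,:264]=B;im[A.shape[0]:,264:504]=D
cv2.imwrite("pics/p4.png",im)
for n,img,bs in(("top",t,((335,160,400,200),(400,205,425,232))),("side",s,((345,215,415,260),(375,265,420,300)))):
    for b in bs:
        x0,y0,x1,y1=b;c=cv2.resize(img[y0:y1,x0:x1],None,**f(8));h=cv2.cvtColor(c,cv2.COLOR_BGR2HSV)
        red=cv2.inRange(h,(0,150,90),(6,255,255))|cv2.inRange(h,(173,150,90),(180,255,255))
        ks=cv2.findContours(red,cv2.RETR_EXTERNAL,cv2.CHAIN_APPROX_NONE)[0]
        if not ks: continue
        k=cv2.convexHull(max(ks,key=cv2.contourArea));hm=np.zeros_like(red);cv2.fillConvexPoly(hm,k,255)
        w=cv2.inRange(h,(0,0,150),(180,110,255))&cv2.erode(hm,np.ones((9,9)))
        M=cv2.moments(w,True);q=(np.array([M["m10"],M["m01"]])/M["m00"]+.5)/8-.5+[x0,y0]
        print(n,b,q,M["m00"]/64,[plane(n,*q,z)[:2].round(4) for z in(.101,.108)])
E
```

```text
top (335, 160, 400, 200) [355.45601173 177.8159824 ] 21.3125 [array([ 0.6037, -0.0937]), array([ 0.603 , -0.0931])]
top (400, 205, 425, 232) [413.50833817 216.30423434] 53.875 [array([ 0.4833, -0.2765]), array([ 0.4832, -0.275 ])]
side (345, 215, 415, 260) [372.47420226 227.24355436] 64.390625 [array([ 0.6063, -0.0978]), array([ 0.5985, -0.1045])]
side (375, 265, 420, 300) [394.06914362 281.7687854 ] 93.78125 [array([ 0.4875, -0.2701]), array([ 0.4811, -0.2747])]
```

View pics/p4.png

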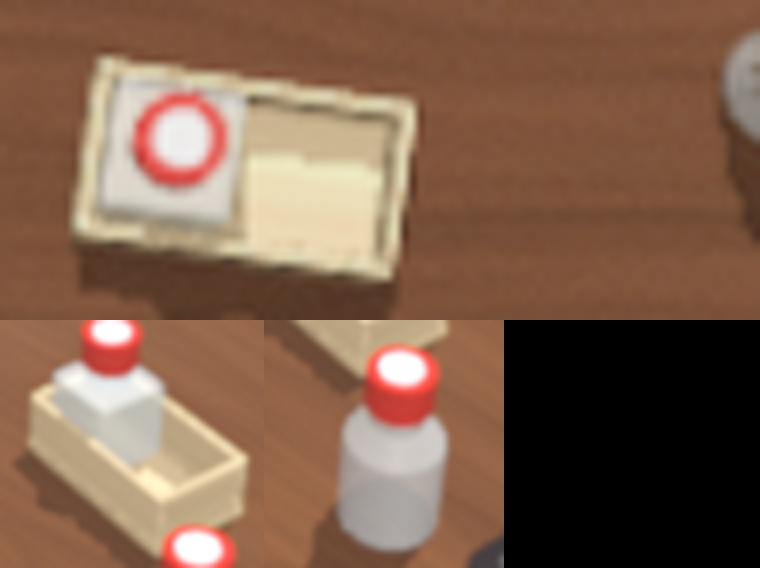

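Both bottles stand upright. The square one fills the left end of the box, with body edges at about 112–247 in the crop. The free bay lies to its right, and the round bottle stands clear on the bench with its label at about (403,367).

```bash
python3 - <<'E'
from h import *
px=lambda x,y:((x+.5)/8-.5+335,(y+.5)/8-.5+160)
c=np.array([.6033,-.1305]);a=np.radians(-7.8);R=np.array([[np.cos(a),-np.sin(a)],[np.sin(a),np.cos(a)]])
loc=lambda p:(R.T@(np.array(p)[:2]-c)*1000).round(1)
for nm,p,z in(("rim +x+y",(98,57),.045),("rim +x-y",(415,100),.045),("foot -x-y",(393,279),0),("foot -x+y",(74,240),0),("sq +x+y",(113,77),.063),("sq +x-y",(249,93),.063),("sq -x-y",(236,227),.063),("sq -x+y",(100,212),.063),("cap",(182,138),.101)):
    print(nm,loc(plane("top",*px(*p),z)))
t=cv2.imread("pics/t2.png")
g=cv2.cvtColor(t,cv2.COLOR_BGR2LAB).astype(np.float32)
# profiles across box: along local y at x=0 and along local x at y=-32, at z=.045
for nm,f,rng in(("along y @x=-5",lambda v:(-.005,v),np.arange(-.078,.0,.003)),("along x @y=-35",lambda v:(v,-.035),np.arange(-.048,.049,.003))):
    print(nm)
    for v in rng:
        q=proj("top",np.r_[c+R@np.array(f(v)),.045]);print(round(v*1000),cv2.getRectSubPix(t,(1,1),tuple(map(float,q)))[0,0].tolist(),end="; ")
    print()
E
```

```text
rim +x+y [34.4 66.5]
rim +x-y [ 35.3 -65.4]
foot -x-y [-35.5 -72.2]
foot -x+y [-38.3  64.1]
sq +x+y [24.6 60. ]
sq +x-y [26.   4.3]
sq -x-y [-29.   2.]
sq -x+y [-30.8  57.6]
cap [-0.6 31.2]
along y @x=-5
-78 [59, 84, 126]; -75 [58, 84, 126]; -72 [56, 81, 122]; -69 [58, 81, 115]; -66 [120, 155, 180]; -63 [148, 186, 207]; -60 [125, 159, 178]; -57 [142, 179, 193]; -54 [170, 209, 221]; -51 [183, 222, 234]; -48 [185, 225, 236]; -45 [186, 225, 237]; -42 [186, 225, 236]; -39 [185, 224, 236]; -36 [185, 224, 236]; -33 [185, 224, 236]; -30 [185, 224, 236]; -27 [185, 224, 236]; -24 [185, 224, 236]; -21 [185, 223, 236]; -18 [184, 223, 236]; -15 [184, 224, 236]; -12 [184, 224, 236]; -9 [184, 223, 236]; -6 [185, 223, 236]; -3 [185, 224, 236]; 
along x @y=-35
-48 [41, 58, 89]; -45 [46, 63, 93]; -42 [70, 92, 116]; -39 [127, 161, 180]; -36 [165, 203, 219]; -33 [176, 214, 232]; -30 [177, 215, 234]; -27 [178, 217, 235]; -24 [178, 217, 236]; -21 [177, 215, 236]; -18 [178, 217, 235]; -15 [180, 219, 235]; -12 [182, 221, 235]; -9 [184, 223, 236]; -6 [184, 223, 236]; -3 [187, 227, 236]; 0 [191, 231, 237]; 3 [180, 219, 228]; 6 [160, 198, 214]; 9 [148, 184, 206]; 12 [146, 183, 204]; 15 [145, 182, 203]; 18 [144, 181, 202]; 21 [138, 173, 195]; 24 [111, 143, 164]; 27 [119, 152, 171]; 30 [144, 180, 199]; 33 [137, 174, 195]; 36 [96, 126, 160]; 39 [62, 86, 131]; 42 [60, 84, 128]; 45 [57, 79, 122]; 48 [54, 78, 119];
```

Request:
jog_arm(
  deltas=[
    [[1, 2.3, 4.6, 0, 0], [1, 2.3, 4.6, 0, 0], [1, 2.2, 4.6, 0, 0], [1, 2.2, 4.6, 0, 0], [1, 2.2, 4.7, 0, 0], [1, 0, 0, -3.5, 0], [1, 0, 0, -3.5, 0], [1, 0, 0, 0, 0]],
  ],
  force=15,
)

```text
time_s: 16.82
tcp_pos: [0.4803, -0.2732, 0.1035]
eef_rot: [179.7, 0.0, -97.6]
contact_force: [-0.8, 0.3, 0.4]
gripper_width: 0.0872
gripper_force: 0.0
```

Request:
jog_arm(
  deltas=[
    [[-1, 0, 0, 0, 0], [-1, 0, 0, 0, 0], [-1, 0, 0, 0, 0], [-1, 0, 0, 0, 0], [-1, 0, 0, 0, 0], [-1, 0, 0, 0, 0], [-1, 0, 0, 0, 0], [-1, 0, 0, 0, 0]],
  ],
)

```text
time_s: 17.82
tcp_pos: [0.4815, -0.275, 0.1056]
eef_rot: [180.0, -0.0, -97.7]
contact_force: [-1.5, -0.3, 1.9]
gripper_width: 0.0373
gripper_force: 15.0
```

Request:
jog_arm(
  deltas=[
    [[-1, 0, 0, 4, 0], [-1, 0, 0, 4, 0], [-1, 3.9, 3.8, 0, 0], [-1, 3.9, 3.8, 0, 0], [-1, 3.8, 3.8, 0, 0], [-1, 0, 0, -2, 0], [-1, 0, 0, -1.5, 0], [-1, 0, 0, 0, 0]],
  ],
)

```text
time_s: 18.82
tcp_pos: [0.5963, -0.1612, 0.1487]
eef_rot: [179.8, -0.0, -97.8]
contact_force: [0.8, -0.1, -2.2]
gripper_width: 0.0371
gripper_force: 15.0
```

```bash
python3 - <<'E'
from h import *
P=[]
for i in range(5): r.capture("side" if i else "top"); P.append(r.get_state()["tcp_pos"])
print(np.mean(P,0),np.std(P,0))
s=r.capture("side");cv2.imwrite("pics/s3.png",s)
p=np.mean(P,0);b=p[2]-.1047
# silhouette of bottle body: horizontal profile at mid-body row
i=cam("side");d=np.array(i["view"])[0,:3]
for h in(.02,.035,.05):
    q=proj("side",[p[0],p[1],b+h]);e=[proj("side",p*[1,1,0]+[0,0,b+h]+k*.028*d)[0].round(1) for k in(-1,1)]
    print("exp edges",e,"row",q[1].round(1),[(u,s[int(round(q[1])),u].tolist()) for u in range(int(e[0])-5,int(e[1])+8)][::1])
E
```

```text
[ 0.59764818 -0.161477    0.15094082] [3.83755355e-04 4.19770956e-05 5.77164779e-04]
exp edges [np.float64(377.0), np.float64(399.1)] row 250.5 [(372, [179, 190, 193]), (373, [177, 187, 191]), (374, [177, 187, 190]), (375, [176, 187, 189]), (376, [174, 184, 187]), (377, [172, 180, 181]), (378, [173, 177, 175]), (379, [176, 178, 175]), (380, [178, 180, 176]), (381, [181, 182, 179]), (382, [184, 184, 181]), (383, [185, 185, 182]), (384, [184, 185, 183]), (385, [176, 181, 181]), (386, [172, 180, 182]), (387, [172, 180, 184]), (388, [174, 182, 185]), (389, [176, 184, 187]), (390, [178, 188, 191]), (391, [183, 193, 198]), (392, [188, 199, 204]), (393, [186, 199, 204]), (394, [177, 188, 194]), (395, [167, 175, 182]), (396, [158, 164, 173]), (397, [152, 158, 166]), (398, [150, 155, 164]), (399, [140, 146, 158]), (400, [109, 122, 146]), (401, [78, 98, 137]), (402, [65, 90, 134]), (403, [66, 91, 136]), (404, [68, 94, 138]), (405, [66, 93, 138]), (406, [67, 94, 139])]
exp edges [np.float64(377.4), np.float64(399.6)] row 245.7 [(372, [220, 224, 224]), (373, [215, 219, 219]), (374, [210, 215, 21
[... 974 characters left out ...]
216, 217, 214]), (379, [215, 215, 212]), (380, [221, 222, 218]), (381, [228, 227, 224]), (382, [229, 228, 224]), (383, [226, 224, 221]), (384, [217, 216, 213]), (385, [201, 202, 202]), (386, [187, 189, 194]), (387, [184, 187, 193]), (388, [186, 190, 196]), (389, [190, 193, 199]), (390, [192, 196, 201]), (391, [193, 197, 202]), (392, [193, 196, 202]), (393, [190, 194, 200]), (394, [189, 194, 200]), (395, [190, 195, 199]), (396, [190, 194, 200]), (397, [191, 195, 200]), (398, [191, 194, 199]), (399, [188, 191, 196]), (400, [170, 174, 182]), (401, [125, 135, 155]), (402, [78, 99, 138]), (403, [65, 91, 136]), (404, [67, 93, 138]), (405, [65, 91, 137]), (406, [65, 90, 136]), (407, [66, 90, 135])]
```

Request:
jog_arm(
  deltas=[
    [[-1, -0.1, 0, 0, 0], [-1, 0, 0, -0.2, 0], [-1, 0, 0, -0.2, 0], [-1, 0, 0, 0, 0]],
  ],
  force=10,
)

```text
time_s: 19.62
tcp_pos: [0.5963, -0.1609, 0.1461]
eef_rot: [179.9, -0.0, -97.7]
contact_force: [-0.8, -0.5, -2.2]
gripper_width: 0.0377
gripper_force: 10.0
```

Request:
jog_arm(
  deltas=[
    [[-1, 0, 0, -0.3, 0], [-1, 0, 0, -0.2, 0], [-1, 0, 0, 0, 0]],
  ],
)

```text
time_s: 20.0
tcp_pos: [0.5964, -0.1609, 0.1411]
eef_rot: [180.0, -0.0, -97.7]
contact_force: [-1.2, -0.3, -3.5]
gripper_width: 0.0376
gripper_force: 10.0
```

Request:
jog_arm(
  deltas=[
    [[-1, 0, 0, -0.3, 0], [-1, 0, 0, -0.2, 0], [-1, 0, 0, 0, 0]],
  ],
)

```text
time_s: 20.38
tcp_pos: [0.5965, -0.1609, 0.1362]
eef_rot: [180.0, 0.0, -97.7]
contact_force: [-3.4, 0.9, -3.6]
gripper_width: 0.0374
gripper_force: 10.0
```

Request:
jog_arm(
  deltas=[
    [[-1, 0, 0, -0.3, 0], [-1, 0, 0, -0.2, 0], [-1, 0, 0, 0, 0]],
  ],
)

```text
time_s: 20.75
tcp_pos: [0.5966, -0.1609, 0.1312]
eef_rot: [180.0, 0.0, -97.7]
contact_force: [-1.8, -0.1, -3.8]
gripper_width: 0.0377
gripper_force: 10.0
```

Request:
jog_arm(
  deltas=[
    [[-1, -0.1, 0, -0.3, 0], [-1, 0, 0, -0.3, 0], [-1, 0, 0, -0.3, 0], [-1, 0, 0, 0, 0]],
  ],
)

```text
time_s: 21.25
tcp_pos: [0.596, -0.1609, 0.1223]
eef_rot: [-180.0, 0.0, -97.7]
contact_force: [0.2, -0.5, -2.2]
gripper_width: 0.0375
gripper_force: 10.0
```

Request:
jog_arm(
  deltas=[
    [[-1, 0, 0, -0.3, 0], [-1, 0, 0, -0.3, 0], [-1, 0, 0, -0.2, 0], [-1, 0, 0, 0, 0]],
  ],
)

```text
time_s: 21.75
tcp_pos: [0.5956, -0.1609, 0.1143]
eef_rot: [180.0, -0.0, -97.7]
contact_force: [0.4, -0.2, -1.6]
gripper_width: 0.0379
gripper_force: 10.0
```

Request:
jog_arm(
  deltas=[
    [[-1, 0, 0, -0.2, 0], [-1, 0, 0, -0.1, 0], [-1, 0, 0, 0, 0], [-1, 0, 0, 0, 0]],
  ],
)

```text
time_s: 22.25
tcp_pos: [0.5958, -0.1609, 0.1116]
eef_rot: [-180.0, -0.0, -97.7]
contact_force: [-0.2, -0.0, -2.4]
gripper_width: 0.0377
gripper_force: 10.0
```

Request:
jog_arm(
  deltas=[
    [[-1, 0, 0, -0.1, 0], [-1, 0, 0, 0, 0], [0.4, 0, 0, 0, 0], [0.4, 0, 0, 0, 0], [0.4, 0, 0, 0, 0], [0.5, 0, 0, 4, 0], [0.5, 0, 0, 5, 0], [1, 0, 0, 5, 0]],
  ],
)

```text
time_s: 23.25
tcp_pos: [0.5955, -0.1609, 0.2521]
eef_rot: [180.0, -0.0, -97.7]
contact_force: [0.2, -0.2, 0.6]
gripper_width: 0.0714
gripper_force: 0.0
```

Request:
jog_arm(
  deltas=[
    [[1, -4, -4, 0, 0], [1, -4.5, -4.5, 0, 0], [1, -4.5, -4.5, 0, 0], [1, -4.5, -4.5, 0, 0], [1, 0, 0, 0, 0]],
  ],
)

```text
time_s: 23.88
tcp_pos: [0.4203, -0.3357, 0.251]
eef_rot: [-180.0, -0.0, -98.0]
contact_force: [0.0, -0.1, -0.0]
gripper_width: 0.0877
gripper_force: 0.0
```

```bash
python3 - <<'E'
from h import *
t=r.capture("top");s=r.capture("side")
cv2.imwrite("pics/t4.png",t);cv2.imwrite("pics/s4.png",s)
f=lambda k:dict(fx=k,fy=k,interpolation=cv2.INTER_CUBIC)
A=cv2.resize(t[160:200,335:395],None,**f(6));B=cv2.resize(s[215:285,345:411],None,**f(6))[:420]
D=cv2.resize(s[135:185,275:340],None,**f(6));E=cv2.resize(t[146:186,232:298],None,**f(6))
im=np.zeros((560,800,3),np.uint8)
im[:240,:360]=A;im[:240,400:796]=E;im[240:560,:396]=B[:320];im[240:540,400:790]=D
cv2.imwrite("pics/p5.png",im)
print(r.get_state()["tcp_pos"])
E
```

```text
[ 0.4228056  -0.33401423  0.25088891]
```

View pics/p5.png

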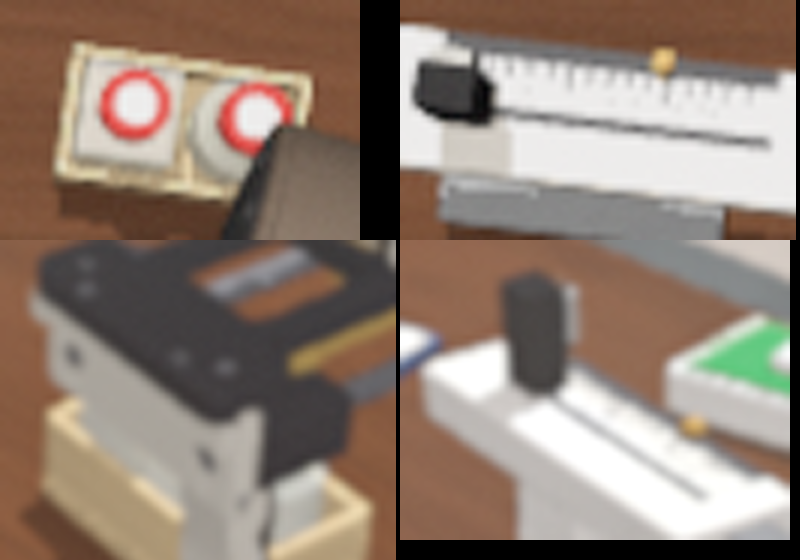

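Both bottles stand in the box, with label centres at about (134,105) and (258,118) in the top crop. The grip, tick 0 and the rider at (664,62) are unchanged. Next I'll get the rider value from the scale by sub-pixel profiles.

```bash
python3 - <<'E'
from h import *
from scipy.signal import find_peaks
c=np.array([.6033,-.1305]);a=np.radians(-7.8);R=np.array([[np.cos(a),-np.sin(a)],[np.sin(a),np.cos(a)]])
for nm,p,z in(("sq",(134,105),.101),("rd",(258,118),.113)):
    print(nm,(R.T@(plane("top",(p[0]+.5)/6-.5+335,(p[1]+.5)/6-.5+160,z)[:2]-c)*1000).round(1))
O=np.array([.6373,.2504]);b=np.radians(-6.5);xs=np.array([np.cos(b),np.sin(b)]);ys=np.array([-np.sin(b),np.cos(b)])
I=(cv2.imread("pics/top0.png").astype(np.float32)+cv2.imread("pics/t4.png"))/2
U=np.arange(-.02,.135,.0005)
def prof(x,z):
    m=np.array([proj("top",np.r_[O+x*xs-u*ys,z]) for u in U],np.float32)[None]
    return cv2.remap(I,m[...,0],m[...,1],cv2.INTER_CUBIC)[0]
for x in(.014,.016,.018,.020,.022,.024):
    p=prof(x,.165).mean(1);k,q=find_peaks(-p,prominence=8);print(x,[(round(U[j]*1000,1),int(p[j])) for j in k])
for x in(.022,.024,.026,.028,.030,.032):
    p=prof(x,.172);w=np.clip(p[:,2]-p[:,0]-35,0,None)*((U>.06)&(U<.125));print("rider x",x,(w@U/w.sum()*1000).round(2) if w.sum()>50 else None,w.max())
E
```

```text
sq [-1.6 32.3]
rd [ -0.6 -32. ]
0.014 [(np.float64(3.5), 11), (np.float64(82.5), 228), (np.float64(97.5), 220), (np.float64(116.5), 228)]
0.016 [(np.float64(3.0), 27), (np.float64(49.0), 217), (np.float64(97.5), 204)]
0.018 [(np.float64(0.0), 50), (np.float64(48.5), 205), (np.float64(97.5), 198), (np.float64(127.5), 225)]
0.02 [(np.float64(-0.5), 54), (np.float64(17.5), 210), (np.float64(39.0), 222), (np.float64(48.5), 201), (np.float64(57.5), 218), (np.float64(67.5), 219), (np.float64(79.0), 226), (np.float64(87.5), 221), (np.float64(97.5), 203), (np.float64(109.0), 217), (np.float64(118.5), 224), (np.float64(127.5), 219)]
0.022 [(np.float64(-0.5), 67), (np.float64(17.5), 195), (np.float64(27.5), 216), (np.float64(39.0), 211), (np.float64(48.0), 195), (np.float64(57.5), 209), (np.float64(68.5), 211), (np.float64(78.5), 212), (np.float64(87.5), 209), (np.float64(97.5), 202), (np.float64(109.0), 207), (np.float64(118.0), 214), (np.float64(127.5), 216)]
0.024 [(np.float64(-0.5), 79), (np.float64(8.5), 212), (np.float64(17.5), 192), (np.float64(27.0), 206), (np.float64(39.0), 201), (np.float64(48.0), 188), (np.float64(58.0), 208), (np.float64(69.0), 200), (np.float64(78.0), 199), (np.float64(87.5), 207), (np.float64(97.0), 188), (np.float64(109.0), 210), (np.float64(118.0), 204), (np.float64(127.5), 211)]
rider x 0.022 None 0.0
rider x 0.024 None 0.0
rider x 0.026 None 0.0
rider x 0.028 94.73 22.788368
rider x 0.03 94.39 46.57444
rider x 0.032 94.54 65.20712
```

Request:
jog_arm(
  deltas=[
    [[1, 1.8, 4.9, 4, 0.021], [1, 1.8, 4.9, 0, 0], [1, 1.8, 4.9, 0, 0], [1, 1.8, 4.9, 0, 0], [1, 1.8, 4.9, 0, 0], [1, 1.8, 4.9, 0, 0], [1, 1.8, 4.9, 0, 0], [1, 1.8, 4.9, 0, 0]],
  ],
  force=30,
)

```text
time_s: 24.98
tcp_pos: [0.5668, 0.0595, 0.2886]
eef_rot: [-180.0, 0.0, -96.4]
contact_force: [0.4, -0.4, 0.7]
gripper_width: 0.0876
gripper_force: 0.0
```

Request:
jog_arm(
  deltas=[
    [[1, 1.8, 4.9, 0, 0], [1, 1.8, 4.9, 0, 0], [1, 1.8, 4.9, 0, 0], [1, 1.8, 4.7, 0, 0], [1, 0, 0, 0, 0], [1, 0, 0, 0, 0], [1, 0, 0, 0, 0]],
  ],
)

```text
time_s: 25.85
tcp_pos: [0.638, 0.2499, 0.2889]
eef_rot: [-180.0, 0.0, -96.5]
contact_force: [0.2, -1.5, 0.2]
gripper_width: 0.0877
gripper_force: 0.0
```

Request:
jog_arm(
  deltas=[
    [[1, 0, 0, -3, 0], [1, 0, 0, -3, 0], [1, 0, 0, -1.4, 0], [1, 0, 0, -0.9, 0], [1, 0, 0, 0, 0], [1, 0, 0, 0, 0]],
  ],
)

```text
time_s: 26.6
tcp_pos: [0.6388, 0.2503, 0.2067]
eef_rot: [-179.9, 0.1, -96.5]
contact_force: [-0.1, -0.2, 0.4]
gripper_width: 0.0877
gripper_force: 0.0
```

Request:
jog_arm(
  deltas=[
    [[-1, 0, 0, 0, 0], [-1, 0, 0, 0, 0], [-1, 0, 0, 0, 0], [-1, 0, 0, 0, 0], [-1, 0, 0, 0, 0], [-1, 0, 0, 0, 0], [-1, 0, 0, 0, 0], [-1, 0, 0, 0, 0]],
  ],
)

```text
time_s: 27.6
tcp_pos: [0.6384, 0.2501, 0.2055]
eef_rot: [-180.0, 0.0, -96.5]
contact_force: [1.2, 0.4, -1.0]
gripper_width: 0.0258
gripper_force: 30.0
```

Request:
jog_arm(
  deltas=[
    [[-1, 0, 0, 0, 0], [-1, 0, 0, 0, 0], [-1, 0, 0, 0, 0], [-1, 0, 0, 0, 0], [-1, 0, 0, 0, 0]],
  ],
)

```text
time_s: 28.22
tcp_pos: [0.6384, 0.2501, 0.2055]
eef_rot: [-180.0, 0.0, -96.5]
contact_force: [3.5, -1.2, -2.5]
gripper_width: 0.0256
gripper_force: 30.0
```

Request:
jog_arm(
  deltas=[
    [[-1, -0.14, -1.2, 0, 0], [-1, -0.14, -1.2, 0, 0], [-1, -0.14, -1.2, 0, 0], [-1, -0.14, -1.2, 0, 0], [-1, -0.14, -1.2, 0, 0], [-1, -0.14, -1.2, 0, 0], [-1, -0.14, -1.2, 0, 0], [-1, -0.11, -1.1, 0, 0]],
  ],
)

```text
time_s: 29.22
tcp_pos: [0.6278, 0.156, 0.2056]
eef_rot: [-179.9, 0.1, -96.5]
contact_force: [3.3, 5.0, -4.6]
gripper_width: 0.0257
gripper_force: 30.0
```

Request:
jog_arm(
  deltas=[
    [[-1, 0, 0, 0, 0], [-1, 0, 0, 0, 0], [-1, 0, 0, 0, 0]],
  ],
)

```text
time_s: 29.6
tcp_pos: [0.6278, 0.1561, 0.2055]
eef_rot: [-179.9, 0.1, -96.5]
contact_force: [4.5, 4.0, -3.6]
gripper_width: 0.0256
gripper_force: 30.0
```

```bash
python3 - <<'E'
from h import *
P=[];F=[]
for i in range(4):
    s=r.capture("side");g=r.get_state();P.append(g["tcp_pos"]);F.append(g["contact_force"])
t=r.capture("top");cv2.imwrite("pics/t5.png",t);cv2.imwrite("pics/s5.png",s)
d=np.mean(P,0)[:2]-[.6384,.2501];b=np.radians(6.5);print(np.mean(P,0),np.mean(F,0),g["gripper_width"],g["gripper_force"],"travel",-d@[np.sin(b),np.cos(b)],"across",d@[np.cos(b),-np.sin(b)])
O=np.array([.6373,.2504]);xs=np.array([np.cos(b),-np.sin(b)]);ys=np.array([np.sin(b),np.cos(b)])
def prof(I,x,z,U):
    m=np.array([proj("side",np.r_[O+x*xs-u*ys,z]) for u in U],np.float32)[None];return cv2.remap(I,m[...,0],m[...,1],cv2.INTER_CUBIC)[0]
# side view: -y lower edge of the grip's -x face (dark->white), before and after, at z=.17
U=np.arange(-.03,.13,.002);s0=cv2.imread("pics/side0.png")
for x in(-.012,):
    for nm,I in(("before",s0),("after",s)):
        p=prof(I,x,.172,U).mean(1);k=np.where((p[:-1]<110)!=(p[1:]<110))[0]
        print(nm,[float(round((U[j]+.002*(110-p[j])/(p[j+1]-p[j]))*1000,1)) for j in k])
E
```

```text
[0.62780259 0.15609498 0.20556415] [ 4.669541    2.8876675  -3.75224508] 0.025419168439584545 29.996499717235565 travel 0.09460039885328471 across 0.00011238171572710079
before [-2.5, 15.0]
after [89.2, 106.8]
```

```bash
python3 - <<'E'
from h import *
b=np.radians(6.5);O=np.array([.6373,.2504]);ys=np.array([np.sin(b),np.cos(b)]);xs=np.array([np.cos(b),-np.sin(b)])
def rd(im,n,box):
    x0,y0,x1,y1=box;c=cv2.resize(im[y0:y1,x0:x1],None,fx=8,fy=8,interpolation=cv2.INTER_CUBIC)
    m=cv2.inRange(cv2.cvtColor(c,cv2.COLOR_BGR2HSV),(12,90,100),(30,255,255));M=cv2.moments(m,True)
    if M["m00"]<50: return None
    q=(np.array([M["m10"],M["m01"]])/M["m00"]+.5)/8-.5+[x0,y0];p=plane(n,*q,.171)[:2]-O;return q.round(2),M["m00"]/64,"u",(-p@ys*1000).round(1),"x",(p@xs*1000).round(1)
for f in("side0","s4","s5"): print(f,rd(cv2.imread(f"pics/{f}.png"),"side",(318,158,332,174)))
for f in("top0","t4","t5"): print(f,rd(cv2.imread(f"pics/{f}.png"),"top",(270,148,283,164)))
E
```

```text
side0 (array([323.59, 165.84]), 10.296875, 'u', np.float64(94.6), 'x', np.float64(32.9))
s4 (array([323.55, 165.84]), 9.390625, 'u', np.float64(94.5), 'x', np.float64(32.8))
s5 (array([323.41, 166.13]), 11.125, 'u', np.float64(95.9), 'x', np.float64(31.4))
top0 (array([275.1, 154.5]), 22.765625, 'u', np.float64(93.0), 'x', np.float64(38.7))
t4 (array([275. , 154.5]), 22.65625, 'u', np.float64(92.7), 'x', np.float64(38.7))
t5 None
```

Request:
jog_arm(
  deltas=[
    [[-1, -0.02, -0.15, 0, 0], [-1, 0, 0, 0, 0], [-1, 0, 0, 0, 0], [-1, 0, 0, 0, 0]],
  ],
)

```text
time_s: 30.35
tcp_pos: [0.6276, 0.1547, 0.2056]
eef_rot: [-179.9, 0.1, -96.5]
contact_force: [4.7, 3.8, -3.4]
gripper_width: 0.0257
gripper_force: 30.0
```

```bash
python3 - <<'E'
from plant import r
g=r.get_state();print(g["tcp_pos"],g["gripper_width"],g["gripper_force"],g["time_s"]);print(r.close_job())
E
```

```text
[0.62762532 0.15467501 0.20555951] 0.025671843264112433 29.996320009231567 30.35
the job is handed in; nothing more can be done
None
```

I handed the job in at 30.4 s without seeing the verdict: both bottles stand in the box and the boom is held out about 96 mm (rider read at 95–97 mm) with the button squeezed in; the round bottle first jammed on the box rim at about 86 N and was regrasped, and I had no clear view of pointer on rider at the end.

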